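Load the rotor into the guarded mixer

TASK

Slide the mixer's guard fully open, fetch the rotor disc from its rack and fit it on the hub in the chamber, turning it until all four holes drop over the studs and it lies flat and fully home; do not force it. The rack and the chamber need different grips on the post, so put the rotor down on the mat and take it again a quarter turn round. Then slide the guard fully shut, and leave the jars and other things on the bench where they are.

Things in the scene. Friction and masses are not known exactly. Their poses are not given: they have to be found in the camera images.
- mixer: White mixer, fixed, 188 (x) x 580 (y) x 170 mm high. Origin on the bench under the centre of its open-topped chamber; x away from the robot, y left, along the guard's track. Chamber inside: 160 mm in x, 260 in y, so a wide gripper body fits into it only with its closing line within 20 degrees of the mixer's y. The housing where the guard parks fills y -140 to -440 mm.
- seat (a point): Centre of the hub's top face in the chamber, 50 mm above the bench; axes as the mixer's. Hub: dark disc 112 mm wide, four brass studs 8 mm thick, 14 tall (tip tapered) at (+-38, +-24) mm in its own x, y. Its angle is NOT reported: its x lies along the mixer's x, turned up to 0.25 rad either way; find it by touch or sight. Stiff (1.2 N m), it stays put under a light press.
- guard (a joint): Travel in m of the clear, orange-framed sliding guard on the mixer: 0 shut over the chamber, 0.27 fully open (moved to the mixer's -y, over the housing). May start up to 60 mm ajar. Friction about 3 N; stays where left. Panel 184 x 290 mm, its top 184 mm above the bench.
- guard_handle (a point): Centre of the top face of the guard's black handle, a solid upright fin on the middle of the panel: 70 mm along the mixer's x, 18 mm thick along its y, standing 46 mm above the panel. Moves with the guard, 230 mm above the bench.
- rotor: Aluminium disc 124 mm wide, 10 thick, 0.28 to 0.46 kg; orange square grip post 28 x 28 mm in its middle, up to 65 mm above the underside. Origin: centre of the underside, z up. Four through holes 11.5 mm wide at (+-38, +-24) mm in its x, y: fits the studs two ways, half a turn apart. Post faces look along x and y. Starts in the rack, its x along the channel within 0.1 rad.
- rack: Rack, fixed: blue floor 150 x 162 mm, 20 mm thick, the rotor lying on it; two clear walls with blue top edges, 138 mm apart inside, up to 160 mm above the bench. The channel between runs along its x, open at both ends and above. Origin on the bench under its centre. A wide gripper can take the post here only with its closing line along the channel (rotor's x); the chamber wants the rotor's y.
- mat: Black rubber mat 130 x 130 x 3 mm, fixed, empty: a free place to put the rotor down and take it again a quarter turn round. Origin at the bench under its centre.
- jar_red: Bystander: red-capped glass jar, 56 mm across, 100 mm tall, origin at the centre of its underside. Leave alone.
- jar_blue: Bystander: blue-capped glass jar, 56 mm across, 100 mm tall, origin at the centre of its underside. Leave alone.
- jar_green: Bystander: green-capped glass jar, 56 mm across, 100 mm tall, origin at the centre of its underside. Leave alone.
- cap: Bystander: loose green screw cap lying open side up, 48 mm across, 24 mm tall, origin at its underside. Leave alone.
- vial: Bystander: slim glass vial with black cap, 28 mm across, 130 mm tall, origin at its underside. Leave alone.
- tipbox: Bystander: blue closed box 120 x 80 x 60 mm, origin at its underside. Leave alone.

How it is judged:
By the outcome, as a careful person would: the job done as asked, in the order asked, and still so for the second after the job is handed in, with the robot touching nothing.
It also fails if it takes over 72 s, if anything falls off the work surface, if the arm or the gripper's body presses on something with over 40 N, if the wrist force passes 120 N, or if a joint passes its speed limit or range.

ROBOT

A 7-joint arm with a two-finger parallel gripper is mounted at the origin on the work surface. World frame = base frame: x ahead of the robot, y to its left, z up, the work surface at z = 0. Lengths are in m, angles in rad, forces in N, time in s.
With the tool pointing down it reaches from about 0.425 to 0.95 m from the base axis. Payload 16.7 kg.
Tool frame: the origin (TCP) lies on the centre line of the jaws, within the pads' length; the fingertips stand 25 mm ahead of it and the grasp point (between the pads) lies 6 mm ahead of it (ctrl.tips_ahead is the distance from the TCP to the fingertips, in m); z points along the fingers, y is the direction in which the jaws open and shut (so a half turn about z gives the same grasp; the last joint's range is limited). The gripper opens to 94 mm and grips with 3 to 60 N. Pads are 16 mm wide; open, the fingers measure 119 mm over their backs; the gripper's body (75 mm by 177 mm) begins 78 mm behind the grasp point.
Start: joints at [-0.149, 0.426, 0.074, 1.606, -0.034, 1.111, -0.067], TCP at [0.675, -0, 0.23] pointing down, gripper open.
Joint ranges: [-2.85, 2.85], [-0.5, 2.14], [-1.23, 1.37], [0.21, 2.46], [-1.02, 4.16], [0.16, 2.05], [-2.73, 2.73]. Speed limits (rad/s): [1.89, 1.89, 2.39, 2.39, 3.01, 3.01, 3.01].

INTERFACE

Orientations are given as a rotation vector (axis times angle).
In Python, from cell import telemetry, cams, job, ctrl gives the robot as it stands. The module is installed in compiled form; this text tells all that it offers.
- The arm moves only by the shell command python3 -m jog 'ROWS' [OPENING] [FORCE]. ROWS is JSON, a list that holds one entry, the list of rows, each a list of 4 numbers: the shift along the tool's x, y, z in mm, then the turn about the tool's z in rad. In form: [[[tx, ty, tz, roll], ...]]. A call has 1 to 20 rows; each row shifts and turns the commanded pose from where the row before left it, along the tool's axes as they then stand; what a row does not reach is not made up. A row lasts 1/10 s, in which the tool goes at most 50 mm and 8.59 degrees, less where a joint would pass 70% of its speed; a pose out of reach is approached as far as the arm can. A call with a gripper value outside its range is refused whole. OPENING is the gripper command: -1 is shut, 1 is fully open, values between are in proportion, set as the call begins (- or left out, the last holds). The fingers move at their own pace and stop on an object; FORCE is the grip in N (left out, the last holds). Time passes only in rows, so rows that do not move let the fingers close. It gives the time, the measured TCP pose, the force and the opening at its end, in the units of the state.
- telemetry.get_obs(): the state, without advancing time (a new reading comes with each control period).
- cams.read_camera(name): name is "scene" or "side" or "wrist"; returns a dict with "pixels" (420x560x3 uint8, red, green, blue), "K" (3x3 intrinsics, pixels), "rvec" (rotation vector, rad) and "tvec" (3), from world to camera coordinates, as OpenCV has them; the wrist camera has in their place "mount" (4x4, takes a point from camera to tool coordinates, whose origin is the TCP and whose axes are the flange's). Camera axes: x right, y down, z forward; pixel columns grow to the right and rows downward; lengths in m; the calibration is good to about 2 mm. The wrist camera is an equidistant fisheye: a pixel r from the principal point sees the ray r / f radians off the axis. A picture is of the moment at which its call begins: read the wrist's pose just before it. There is no depth.
- job.hand_in(): hands the job in, once; it reports no verdict.
The state is a dict: "time_s": time; "qpos": joint angles; "qvel": joint speeds; "tau": joint torques, N m; "tool_pos": TCP position; "ee_rot": TCP orientation; "wrist_force": force on the tool from outside, world axes, zero at the start; "torque": the same for the moment, N m; "finger_gap": finger opening in m.
Only numpy, scipy, OpenCV 4.12 (cv2) and the standard library are available. Lean on these libraries where they do the work, as an engineer would, in place of code of your own. Each camera call takes 0.05 s, during which the arm holds its last target.

## Working session

There is one attempt and no reset: what is moved stays moved. The work goes in short steps, Python scripts to look and compute and a shell command to move; the robot and the scene stay as the last step left them, time stands still between calls to the robot, and variables do not carry over. Pictures are saved under pics/ and viewed, and the job is handed in when it is done.

```bash
mkdir -p pics
cat > h.py <<'E'
import numpy as np, cv2
from cell import telemetry, cams, job, ctrl
def save(name,fn,crop=None,s=1):
    o=telemetry.get_obs(); d=cams.read_camera(name); im=d["pixels"][:,:,::-1].copy()
    np.savez('pics/'+fn+'.npz',im=im,K=d["K"],tp=o["tool_pos"],er=o["ee_rot"],**{k:d[k] for k in("rvec","tvec","mount") if k in d})
    if crop: im=im[crop[1]:crop[3],crop[0]:crop[2]]
    if s!=1: im=cv2.resize(im,None,fx=s,fy=s,interpolation=cv2.INTER_CUBIC)
    cv2.imwrite('pics/'+fn+'.png',im); return o
def crop(fn,out,c,s):
    im=np.load('pics/'+fn+'.npz')['im'][c[1]:c[3],c[0]:c[2]]
    cv2.imwrite('pics/'+out+'.png',cv2.resize(im,None,fx=s,fy=s,interpolation=cv2.INTER_CUBIC))
def ray(fn,u,v):
    d=np.load('pics/'+fn+'.npz'); K=d['K']
    x=(u-K[0,2])/K[0,0]; y=(v-K[1,2])/K[1,1]
    if 'mount' in d.files:
        r=np.hypot(x,y); s=np.sin(r)/r if r>1e-9 else 1
        c=np.array([x*s,y*s,np.cos(r)])
        M=d['mount']; R=cv2.Rodrigues(d['er'])[0]
        return R@M[:3,3]+d['tp'], R@M[:3,:3]@c
    R=cv2.Rodrigues(d['rvec'])[0]; c=np.array([x,y,1.]); c/=np.linalg.norm(c)
    return -R.T@d['tvec'].ravel(), R.T@c
def tri(*obs):
    A=np.zeros((3,3));b=np.zeros(3);L=[]
    for fn,u,v in obs:
        o,d=ray(fn,u,v);P=np.eye(3)-np.outer(d,d);A+=P;b+=P@o;L.append((o,P))
    p=np.linalg.solve(A,b)
    return p.round(4),[round(1e3*np.linalg.norm(P@(p-o)),1) for o,P in L]
def onz(fn,u,v,z):
    o,d=ray(fn,u,v); return (o+d*(z-o[2])/d[2]).round(4)
def proj(fn,p):
    d=np.load('pics/'+fn+'.npz');K=d['K'];p=np.asarray(p,float)
    if 'mount' in d.files:
        M=d['mount'];R=cv2.Rodrigues(d['er'])[0]
        c=M[:3,:3].T@(R.T@(p-d['tp'])-M[:3,3]); r=np.arctan2(np.hypot(c[0],c[1]),c[2]);n=np.hypot(c[0],c[1])
        x,y=c[0]/n*r,c[1]/n*r
    else:
        c=cv2.Rodrigues(d['rvec'])[0]@p+d['tvec'].ravel();x,y=c[:2]/c[2]
    return np.array([x*K[0,0]+K[0,2],y*K[1,1]+K[1,2]]).round(1)
E
python3 - <<'E'
from h import *
for n in("scene","side","wrist"): o=save(n,n+"0")
print({k:np.round(v,3) for k,v in o.items()},ctrl.tips_ahead)
for n in("scene","side","wrist"):
  d=np.load(f'pics/{n}0.npz');print(d['K'].tolist(),[d[k].tolist() for k in d.files if k in('rvec','tvec','mount')])
E
```

```text
{'time_s': np.float64(0.1), 'qpos': array([-0.149,  0.427,  0.074,  1.607, -0.034,  1.111, -0.067]), 'qvel': array([ 0.001, -0.   ,  0.001, -0.002, -0.   ,  0.001, -0.001]), 'tau': array([ 9.0000e-03, -9.3748e+01,  3.6770e+00, -4.5504e+01, -4.9000e-02,
        1.7000e-02,  0.0000e+00]), 'tool_pos': array([ 0.675, -0.   ,  0.23 ]), 'ee_rot': array([-2.221e+00, -2.221e+00,  1.000e-03]), 'wrist_force': array([-0.33 , -0.94 ,  0.327]), 'torque': array([-0.08 ,  0.   , -0.014]), 'finger_gap': np.float64(0.094)} 0.025
[[458.9083394719347, 0.0, 285.06511168818463], [0.0, 458.9083394719347, 222.6156313285377], [0.0, 0.0, 1.0]] [[1.44026277687924, 2.3279315266579297, -0.7462078248943924], [0.25511729673592265, -0.3046527366001718, 1.778591064063175]]
[[435.3354075723955, 0.0, 276.8980518727027], [0.0, 435.3354075723955, 215.71950589916406], [0.0, 0.0, 1.0]] [[0.9474254178340709, -2.48699571554703, 1.0650406043173433], [0.40169745878875646, 0.37539732904135964, 1.317624762942068]]
[[325.19226210127806, 0.0, 282.9580759268947], [0.0, 325.19226210127806, 211.49700524552057], [0.0, 0.0, 1.0]] [[[-0.0010103940919233222, -0.9586586142149945, -0.2845569196051354, 0.08296520317651998], [0.9999994213265193, -0.0008635102892500422, -0.0006416358816209809, -0.0013930913675760381], [0.0003693919371490912, -0.2845574032446965, 0.9586589319503729, -0.1543528061681343], [0.0, 0.0, 0.0, 1.0]]]
```

View pics/scene0.png

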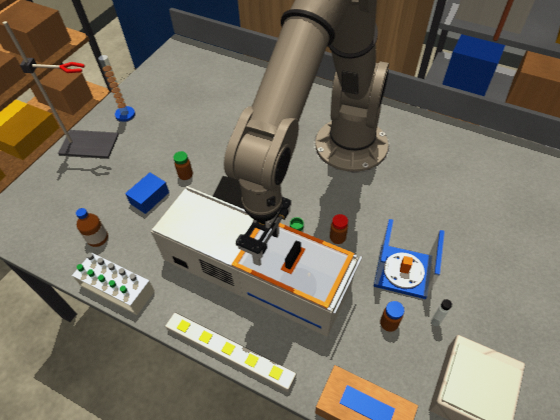

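View pics/side0.png

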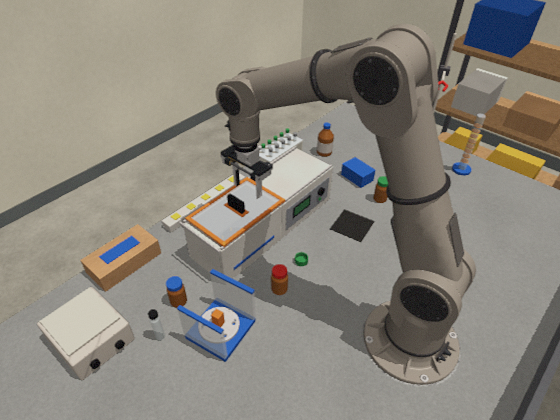

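View pics/wrist0.png

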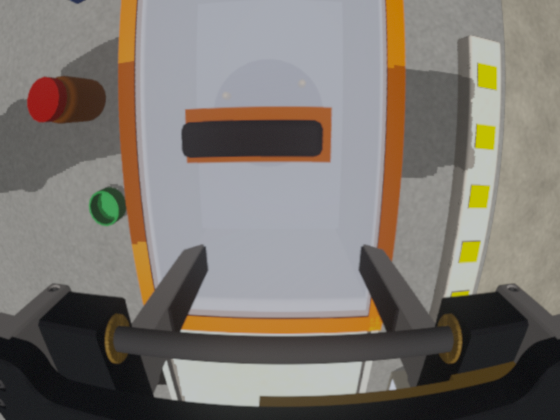

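Run:
```python
from h import *
crop('scene0','s0a',(145,170,365,340),3.6)
crop('scene0','s0b',(360,210,470,335),5)
crop('side0','d0a',(175,150,380,290),3.8)
crop('side0','d0b',(145,255,285,365),5)
```

```text
(no output)
```

View pics/s0a.png

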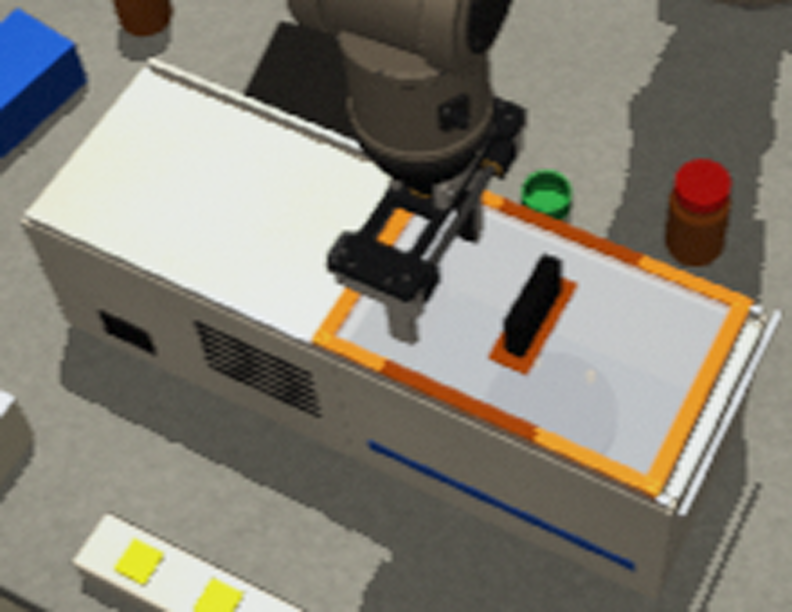

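View pics/s0b.png

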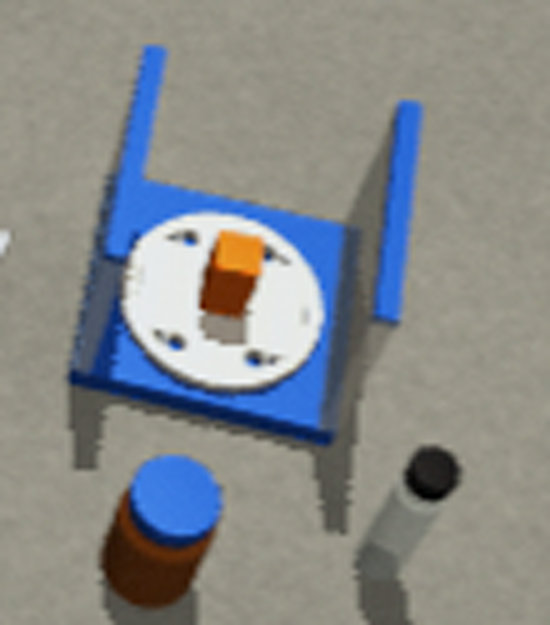

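View pics/d0a.png

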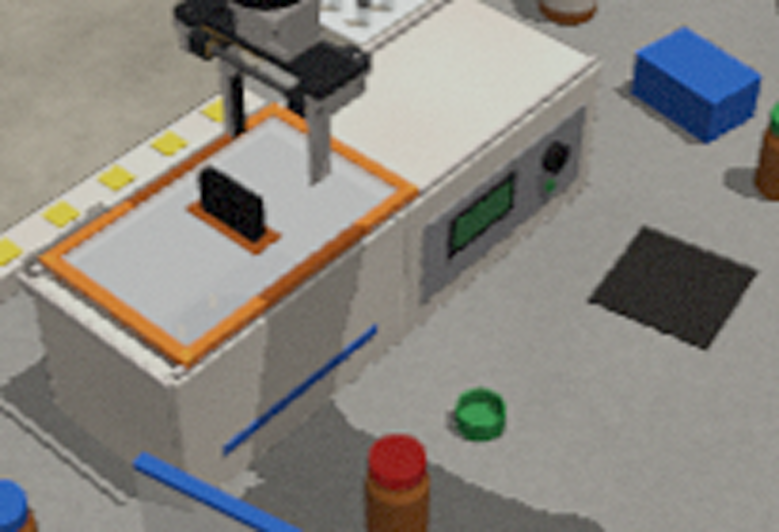

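View pics/d0b.png

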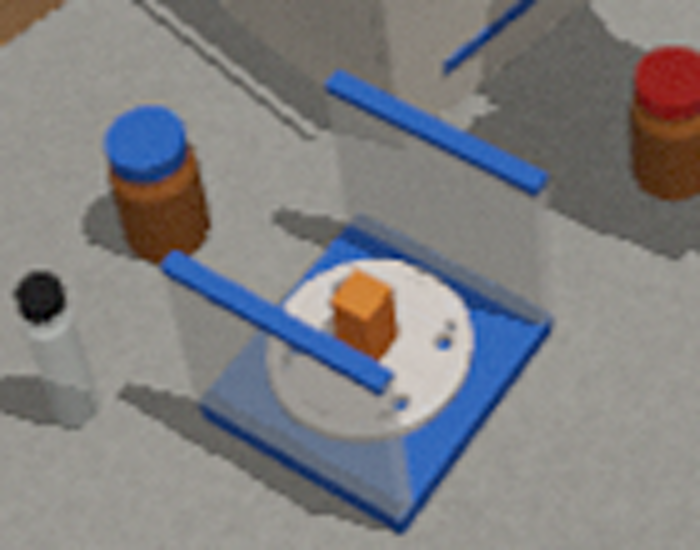

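Run:
```python
from h import *
S=lambda u,v:(145+u/3.6,170+v/3.6)
B=lambda u,v:(360+u/5,210+v/5)
D=lambda u,v:(175+u/3.8,150+v/3.8)
F=lambda u,v:(145+u/5,255+v/5)
print('handle wrist@.23',[onz('wrist0',u,v,.23) for u,v in((183,139),(323,138),(253,138.5))])
print('handle tri',tri(('wrist0',253,138.5),('side0',*D(232,188))), tri(('wrist0',253,138.5),('scene0',*S(540,285))))
# panel frame near edge corners (z .184)
print('panel',[onz('wrist0',u,v,.184) for u,v in((149,323),(376,322),(119,60),(404,60))])
print('scene panel',[onz('scene0',*S(u,v),.184) for u,v in((316,340),(655,494),(752,300))])
print('side panel',[onz('side0',*D(u,v),.184) for u,v in((40,260),(187,360),(417,188),(275,107))])
# mixer housing top far corners z .17
print('mix scene',[onz('scene0',*S(u,v),.17) for u,v in((25,220),(150,65))])
print('mix side',[onz('side0',*D(u,v),.17) for u,v in((600,65),(470,-5))])
# mat
print('mat',[onz('side0',*D(u,v),.003) for u,v in((645,228),(757,270),(706,348),(588,298))])
# rack wall ends z .16
print('rack scene',[onz('scene0',*B(u,v),.16) for u,v in((155,47),(117,256),(410,103),(386,320))])
print('rack side',[onz('side0',*F(u,v),.16) for u,v in((338,80),(541,185),(172,260),(383,383))])
print('post top tri',tri(('scene0',*B(240,254)),('side0',*F(364,293))))
for a,b in(((219,233),(350,300)),):pass
print('post scene',[onz('scene0',*B(u,v),.085) for u,v in((221,232),(265,238),(258,278),(214,270))])
print('holes scene',[onz('scene0',*B(u,v),.03) for u,v in((190,238),(268,253),(255,357),(175,341))])
print('jars red',onz('scene0',*S(703,186),.1),'cap',onz('scene0',*S(547,190),.024),'green',onz('side0',383,182,.1),onz('scene0',180,158,.1),'blue',onz('scene0',*B(175,500),.1),'vial',onz('scene0',*B(432,473),.13),'tip',onz('scene0',148,187,.06))
```

```text
handle wrist@.23 [array([0.6246, 0.0739, 0.23  ]), array([0.6921, 0.0734, 0.23  ]), array([0.659 , 0.0731, 0.23  ])]
handle tri (array([0.6575, 0.0715, 0.224 ]), [np.float64(1.6), np.float64(1.6)]) (array([0.6583, 0.0766, 0.2369]), [np.float64(3.3), np.float64(3.3)])
panel [array([ 0.5654, -0.0698,  0.184 ]), array([ 0.7447, -0.0654,  0.184 ]), array([0.5652, 0.1276, 0.184 ]), array([0.7496, 0.1232, 0.184 ])]
scene panel [array([ 0.748 , -0.0668,  0.184 ]), array([0.7496, 0.2173, 0.184 ]), array([0.5672, 0.2189, 0.184 ])]
side panel [array([0.7472, 0.2165, 0.184 ]), array([0.5676, 0.2124, 0.184 ]), array([ 0.566 , -0.0719,  0.184 ]), array([ 0.7434, -0.0694,  0.184 ])]
mix scene [array([ 0.7501, -0.3436,  0.17  ]), array([ 0.5679, -0.3432,  0.17  ])]
mix side [array([ 0.561 , -0.3466,  0.17  ]), array([ 0.7346, -0.3527,  0.17  ])]
mat [array([ 0.4785, -0.3399,  0.003 ]), array([ 0.3573, -0.3645,  0.003 ]), array([ 0.3355, -0.2389,  0.003 ]), array([ 0.4615, -0.2173,  0.003 ])]
rack scene [array([0.393, 0.271, 0.16 ]), array([0.5399, 0.2998, 0.16  ]), array([0.3656, 0.4185, 0.16  ]), array([0.5129, 0.4465, 0.16  ])]
rack side [array([0.5335, 0.2949, 0.16  ]), array([0.3899, 0.2694, 0.16  ]), array([0.5073, 0.4426, 0.16  ]), array([0.3634, 0.4177, 0.16  ])]
post top tri (array([0.456 , 0.3585, 0.0819]), [np.float64(3.0), np.float64(3.0)])
post scene [array([0.4496, 0.3462, 0.085 ]), array([0.442 , 0.3713, 0.085 ]), array([0.4704, 0.3761, 0.085 ]), array([0.4768, 0.3509, 0.085 ])]
holes scene [array([0.4263, 0.3294, 0.03  ]), array([0.4151, 0.3767, 0.03  ]), array([0.4892, 0.3922, 0.03  ]), array([0.5003, 0.345 , 0.03  ])]
jars red [0.4265 0.1261 0.1   ] cap [ 0.4425 -0.0174  0.024 ] green [ 0.408  -0.4792  0.1   ] [ 0.4219 -0.4851  0.1   ] blue [0.6361 0.3784 0.1   ] vial [0.5745 0.4975 0.13  ] tip [ 0.5569 -0.5364  0.06  ]
```

```bash
python3 -m jog '[[[0,-8,3,0],[5,-8.5,3,0],[20,0,0,0],[25,0,0,0],[18,0,0,0],[5.5,0,0,0],[0,0,0,0]]]' 1 25; python3 -m jog '[[[0,0,0,0],[0,0,0,0],[0,0,0,0],[0,0,0,0]]]' -1 25
```

```text
time_s: 0.85
tool_pos: [0.6582, 0.0742, 0.2243]
ee_rot: [-2.22, -2.223, 0.0]
wrist_force: [0.4, -0.2, 0.4]
finger_gap: 0.0938
time_s: 1.25
tool_pos: [0.6588, 0.0726, 0.2245]
ee_rot: [2.222, 2.22, 0.0]
wrist_force: [5.7, -1.2, -2.1]
finger_gap: 0.0696
```

```bash
python3 -m jog '[[[-5,0,0,0],[-12,0,0,0],[-22,0,0,0],[-28,0,0,0],[-30,0,0,0],[-30,0,0,0],[-30,0,0,0],[-28,0,0,0],[-22,0,0,0],[-12,0,0,0],[-6,0,0,0],[-3,0,0,0],[0,0,0,0]]]'
```

```text
time_s: 2.55
tool_pos: [0.6584, -0.1543, 0.2245]
ee_rot: [2.221, 2.222, -0.0]
wrist_force: [-0.2, -2.4, -0.3]
finger_gap: 0.0698
```

```bash
python3 -m jog '[[[-8,0,0,0],[-5,0,0,0],[-3,0,0,0],[-3,0,0,0],[-3,0,0,0]]]';python3 -m jog '[[[-3,0,0,0],[-3,0,0,0],[-3,0,0,0]]]'
```

```text
time_s: 3.05
tool_pos: [0.6583, -0.1764, 0.2245]
ee_rot: [-2.221, -2.221, 0.0]
wrist_force: [-3.4, 3.0, 1.7]
finger_gap: 0.0699
time_s: 3.35
tool_pos: [0.6584, -0.1825, 0.2244]
ee_rot: [-2.217, -2.221, -0.003]
wrist_force: [-8.9, 23.8, 8.3]
finger_gap: 0.0698
```

```bash
python3 -m jog '[[[1,0,0,0]]]';python3 -m jog '[[[0,0,0,0],[0,0,-30,0],[0,0,-40,0],[20,0,-20,0],[40,0,0,0],[40,0,0,0],[30,0,0,0],[0,0,0,0]]]' 1
python3 - <<'E'
from h import *
save('wrist','w1');save('scene','s1')
crop('s1','s1a',(145,170,365,340),3.6)
E
```

```text
time_s: 3.45
tool_pos: [0.6584, -0.1825, 0.2244]
ee_rot: [-2.218, -2.221, -0.002]
wrist_force: [-5.1, 8.8, 4.7]
finger_gap: 0.07
time_s: 4.25
tool_pos: [0.6589, -0.0498, 0.3145]
ee_rot: [-2.215, -2.227, -0.002]
wrist_force: [-0.3, 0.2, 0.9]
finger_gap: 0.094
```

View pics/w1.png

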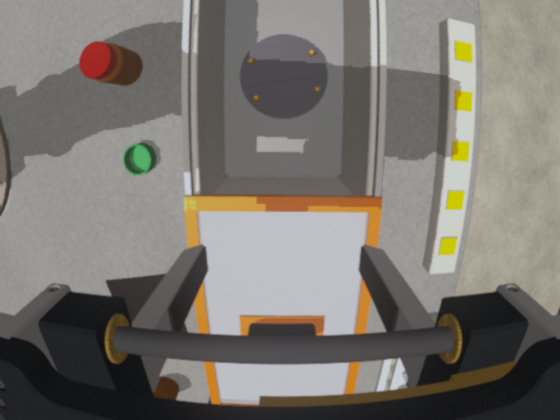

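View pics/s1a.png

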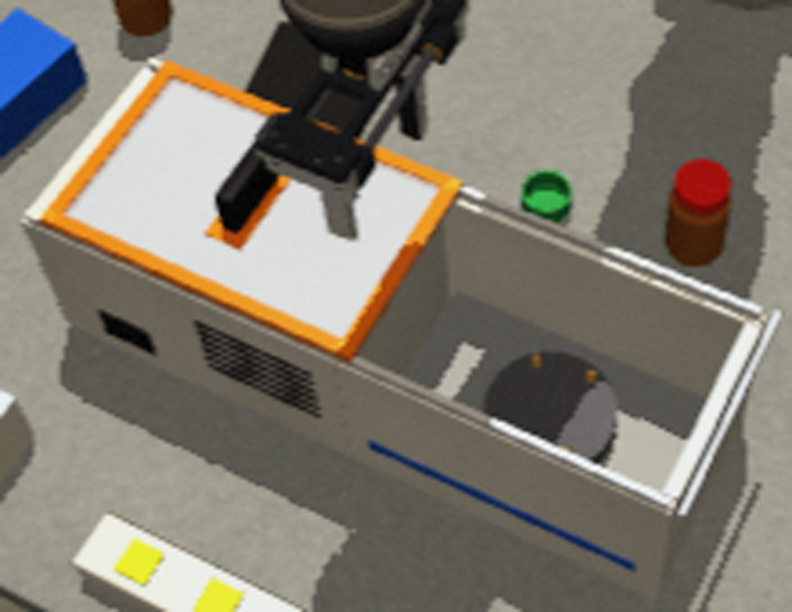

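```bash
python3 -m jog '[[[25,0,0,0],[35,0,0,0],[10,0,0,0],[0,0,0,0]]]'
python3 - <<'E'
from h import *
save('wrist','w2')
crop('w2','w2a',(200,60,360,180),5)
crop('w1','w1a',(220,20,350,130),6)
E
```

```text
time_s: 4.75
tool_pos: [0.6587, 0.0158, 0.3144]
ee_rot: [2.22, 2.222, -0.0]
wrist_force: [0.4, 0.1, 0.3]
finger_gap: 0.0939
```

View pics/w2a.png

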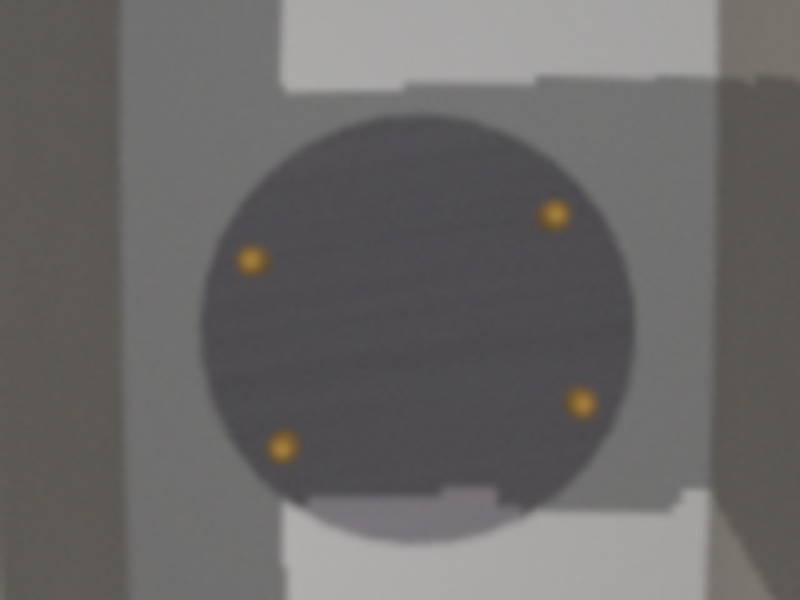

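View pics/w1a.png

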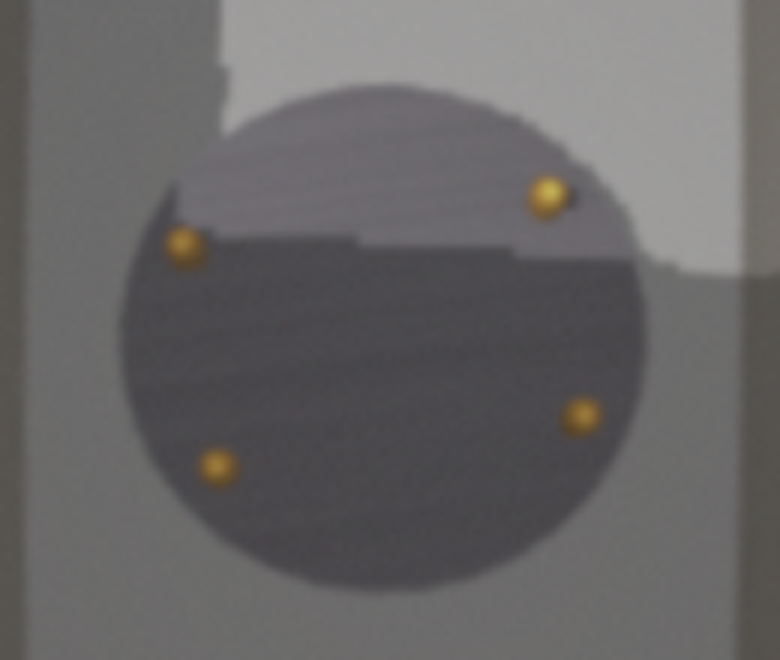

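Run:
```python
from h import *
A=[(252,260),(555,214),(581,403),(282,447)]
B=[(184,246),(549,195),(582,416),(217,467)]
A=[(200+u/5-.4,60+v/5-.4) for u,v in A];B=[(220+u/6-.4,20+v/6-.4) for u,v in B]
for fn,P in(('w2',A),('w1',B)):
  q=np.array([onz(fn,u,v,.062)[:2] for u,v in P]);print(q,q.mean(0))
  print(np.linalg.norm(q[1]-q[0]),np.linalg.norm(q[2]-q[3]),np.linalg.norm(q[3]-q[0]),[np.arctan2(*(b-a)[::-1]).round(4) for a,b in((q[0],q[1]),(q[3],q[2]))], np.arctan2(*((q[0]-q[3])[::-1]))-np.pi/2)
T=[tri(('w2',*a),('w1',*b)) for a,b in zip(A,B)];print(T,np.mean([t[0] for t in T],0))
print('hub disc centre w2',onz('w2',200+418/5-.4,60+329/5-.4,.05),onz('w1',220+384/6-.4,20+338/6-.4,.05))
```

```text
[[0.6163 0.1067]
 [0.6911 0.1181]
 [0.698  0.0708]
 [0.6233 0.0596]] [0.657175 0.0888  ]
0.07566372975210786 0.07553495879392534 0.04761732877850248 [np.float64(0.1512), np.float64(0.1488)] 0.14754000035060688
[[0.6165 0.1061]
 [0.6912 0.1173]
 [0.6983 0.0702]
 [0.6234 0.059 ]] [0.65735 0.08815]
0.07553495879392534 0.07573275381233678 0.04760273101409203 [np.float64(0.1488), np.float64(0.1484)] 0.14546210188928033
[(array([0.616 , 0.1068, 0.0582]), [np.float64(0.1), np.float64(0.1)]), (array([0.6916, 0.1183, 0.0571]), [np.float64(0.1), np.float64(0.1)]), (array([0.6984, 0.0705, 0.0589]), [np.float64(0.1), np.float64(0.1)]), (array([0.6231, 0.0592, 0.0585]), [np.float64(0.1), np.float64(0.1)])] [0.657275 0.0887   0.058175]
hub disc centre w2 [0.6573 0.0887 0.05  ] [0.6576 0.0876 0.05  ]
```

```bash
python3 -m jog '[[[10,-8,0,0],[20,-16,0,0],[30,-23,2,0],[34,-26,3,0],[34,-26,3,0],[34,-26,3,0],[34,-26,3,0],[30,-23,3,0],[20,-16,2,0],[9,-8,1,0],[4,-4,0,0],[0,0,0,0]]]'
python3 - <<'E'
from h import *
print(save('wrist','w3')['qpos'].round(2))
E
```

```text
time_s: 6.0
tool_pos: [0.4569, 0.2738, 0.2946]
ee_rot: [2.222, 2.22, 0.0]
wrist_force: [0.4, -0.3, 0.4]
finger_gap: 0.0938
[-0.54  0.14 -0.13  1.84  0.02  1.16 -0.68]
```

View pics/w3.png

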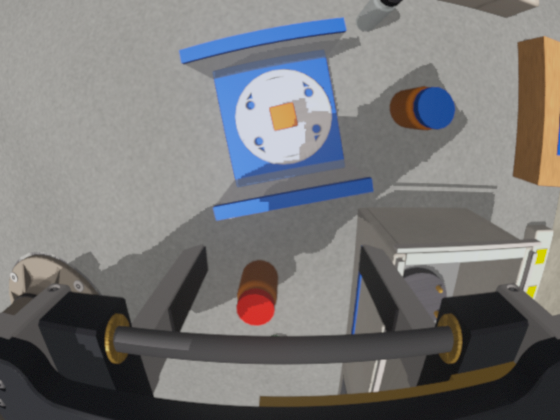

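Run:
```python
from h import *
crop('w3','w3a',(220,55,350,175),6)
```

```text
(no output)
```

View pics/w3a.png

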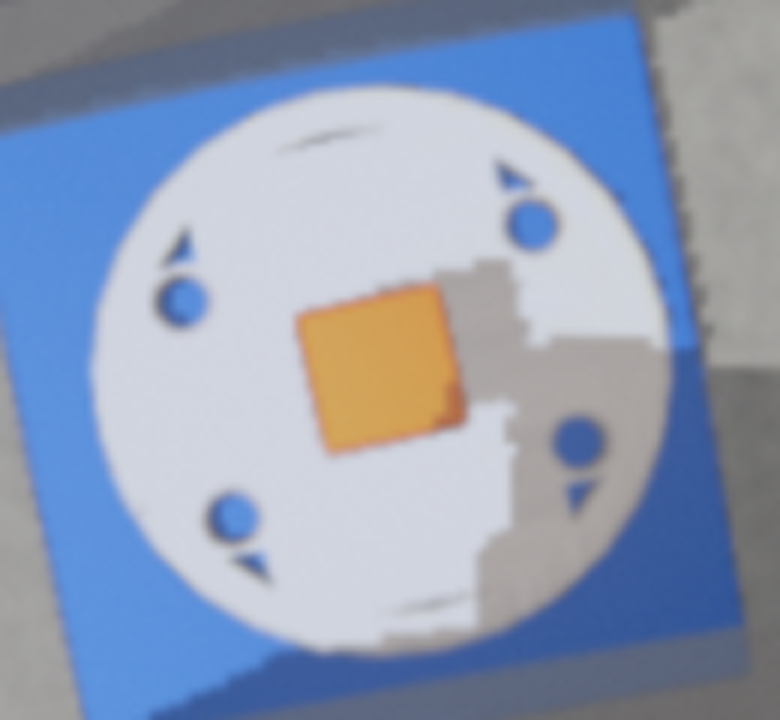

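Run:
```python
from h import *
f=lambda u,v:(220+u/6-.4,55+v/6-.4)
q=np.array([onz('w3',*f(*p),.03)[:2] for p in((182,301),(532,224),(579,441),(232,517))]);print(q,q.mean(0))
print([np.arctan2(*(b-a)[::-1]).round(4) for a,b in((q[0],q[1]),(q[3],q[2]))],np.linalg.norm(q[1]-q[0]))
q=np.array([onz('w3',*f(*p),.085)[:2] for p in((296,315),(440,284),(466,420),(330,455))]);print(q,q.mean(0))
print([np.arctan2(*(b-a)[::-1]).round(4) for a,b in((q[0],q[1]),(q[3],q[2]))],np.arctan2(*((q[0]-q[3])[::-1]))-np.pi/2)
c=f(382.5,368.5)
print(tri(('w3',*c),('scene0',360+240/5-.4,210+254/5-.4),('side0',145+364/5-.4,255+293/5-.4)))
# channel
print([onz('w3',u,v,.16) for u,v in((182,53),(344,25),(216,213),(372,183))])
```

```text
[[0.4135 0.3739]
 [0.4876 0.3901]
 [0.4978 0.3435]
 [0.4237 0.3271]] [0.45565 0.35865]
[np.float64(0.2152), np.float64(0.2178)] 0.07585018127862318
[[0.44   0.3686]
 [0.4665 0.3743]
 [0.4713 0.349 ]
 [0.4462 0.3424]] [0.456    0.358575]
[np.float64(0.2119), np.float64(0.2571)] 0.2323667192468073
(array([0.4564, 0.3582, 0.0836]), [np.float64(0.6), np.float64(1.9), np.float64(2.0)])
[array([0.3648, 0.4198, 0.16  ]), array([0.5097, 0.4432, 0.16  ]), array([0.3923, 0.2696, 0.16  ]), array([0.538 , 0.2984, 0.16  ])]
```

```bash
python3 -m jog '[[[10,0,8,0],[22,-1,15,0],[27,0,20,-0.05],[16,0,22,-0.08],[7,-2,22,-0.08],[2,0,10,-0.006],[0,0,0,0]]]'
python3 - <<'E'
from h import *
o=telemetry.get_obs();R=cv2.Rodrigues(o['ee_rot'])[0]
print(o['tool_pos'],np.arctan2(R[1,1],R[0,1]),(R.T@(np.array([.4557,.3586,.072])-o['tool_pos'])*1e3).round(1))
save('wrist','w4')
E
```

```text
time_s: 6.75
tool_pos: [0.4512, 0.3574, 0.1959]
ee_rot: [-1.972, -2.445, 0.004]
wrist_force: [0.6, 0.2, -1.0]
finger_gap: 0.0942
[0.45122533 0.35739248 0.19585578] 0.21335322234112813 [  0.4   4.9 123.8]
```

View pics/w4.png

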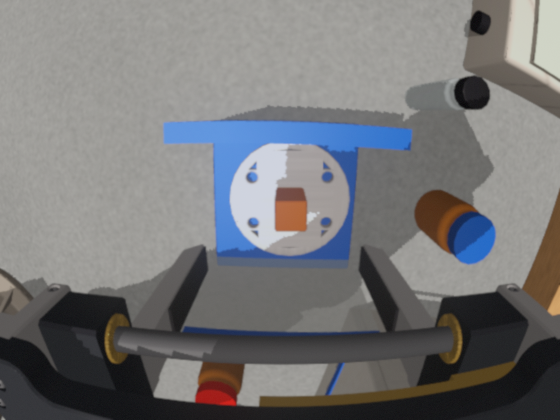

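```bash
python3 -m jog '[[[0,3,15,0],[0.4,2,28,0],[0,0,30,0],[0,0,28,0],[0,0,15,0],[0,0,6,0],[0,0,2,0],[0,0,0,0]]]'
python3 - <<'E'
from h import *
o=telemetry.get_obs();R=cv2.Rodrigues(o['ee_rot'])[0]
print(o['tool_pos'],np.arctan2(R[1,1],R[0,1]),(R.T@(np.array([.4557,.3586,.072])-o['tool_pos'])*1e3).round(1))
save('wrist','w5')
E
```

```text
time_s: 7.6
tool_pos: [0.4567, 0.3599, 0.0743]
ee_rot: [1.969, 2.447, 0.002]
wrist_force: [-0.1, 0.2, -0.4]
finger_gap: 0.0938
[0.45670314 0.35989943 0.07433517] 0.21553918953006979 [-1.1 -1.3  2.3]
```

View pics/w5.png

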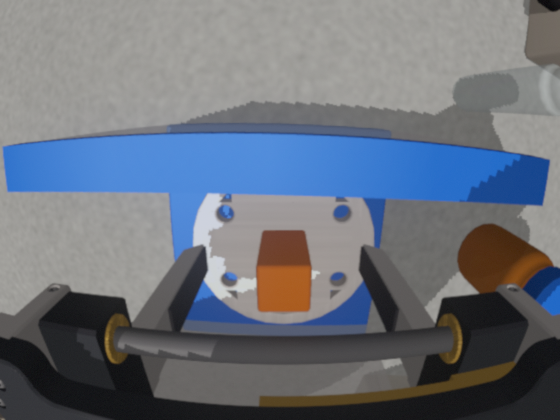

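```bash
python3 -m jog '[[[-1,-1,2,0],[0,0,0,0]]]' ; python3 -m jog '[[[0,0,0,0],[0,0,0,0],[0,0,0,0],[0,0,0,0],[0,0,0,0],[0,0,0,0]]]' -1 40
```

```text
time_s: 7.85
tool_pos: [0.4555, 0.3583, 0.0719]
ee_rot: [1.969, 2.448, 0.001]
wrist_force: [-0.0, -0.5, 0.2]
finger_gap: 0.0941
time_s: 8.45
tool_pos: [0.4554, 0.3584, 0.0715]
ee_rot: [-1.969, -2.448, 0.0]
wrist_force: [0.4, 0.2, -0.0]
finger_gap: 0.0495
```

```bash
python3 -m jog '[[[0,0,0,0],[0,0,0,0],[0,0,0,0],[0,0,0,0]]]';python3 -m jog '[[[0,0,-5,0],[0,0,-20,0],[0,0,-35,0],[0,0,-40,0],[0,0,-40,0],[0,0,-35,0],[0,0,-15,0],[0,0,0,0]]]'
python3 - <<'E'
from h import *
save('wrist','w6');print(telemetry.get_obs()['qpos'].round(2))
E
```

```text
time_s: 8.85
tool_pos: [0.4556, 0.3584, 0.0715]
ee_rot: [1.969, 2.448, 0.0]
wrist_force: [2.1, -0.3, -0.5]
finger_gap: 0.0276
time_s: 9.65
tool_pos: [0.4558, 0.3588, 0.263]
ee_rot: [1.969, 2.447, 0.004]
wrist_force: [-1.3, -0.6, -3.9]
finger_gap: 0.028
[-0.61  0.25 -0.2   1.78  0.06  1.11 -0.61]
```

View pics/w6.png

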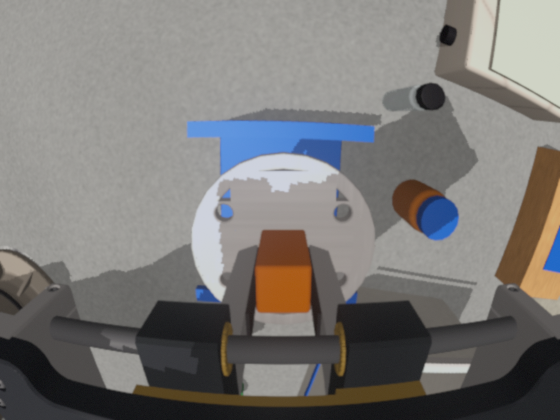

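Run:
```python
from h import *
save('scene','s2');save('side','d2')
crop('s2','s2a',(180,120,310,230),6)
crop('d2','d2a',(310,190,400,255),8)
```

```text
(no output)
```

View pics/s2a.png

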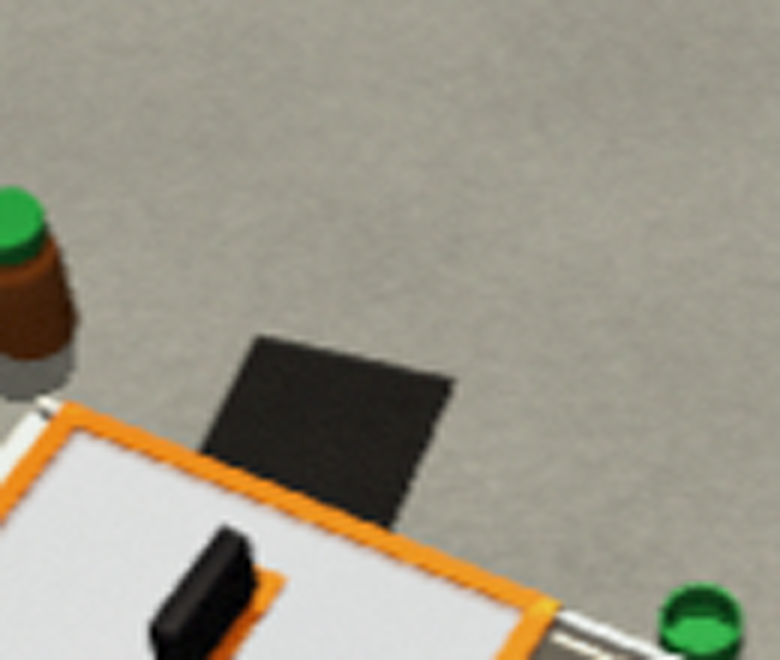

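View pics/d2a.png

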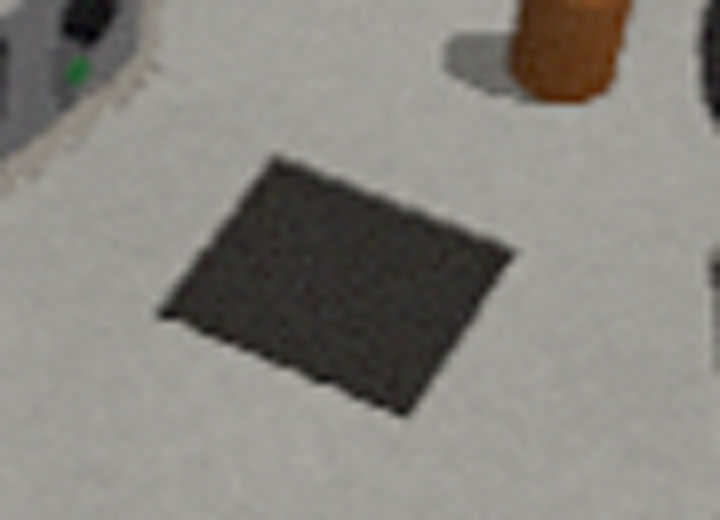

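Run:
```python
from h import *
q=np.array([onz('d2',310+u/8-.4,190+v/8-.4,.003)[:2] for u,v in((276,155),(515,251),(406,416),(158,315))]);print(q,q.mean(0))
print([onz('s2',180+u/6-.4,120+v/6-.4,.003)[:2] for u,v in((258,336),(455,380))])
# compare same corners: side corners 1(515,251), 2(406,416)
print(tri(('d2',310+515/8-.4,190+251/8-.4),('s2',180+258/6-.4,120+336/6-.4)),tri(('d2',310+406/8-.4,190+416/8-.4),('s2',180+455/6-.4,120+380/6-.4)))
```

```text
[[ 0.4839 -0.3431]
 [ 0.3582 -0.3643]
 [ 0.3366 -0.2377]
 [ 0.4608 -0.2139]] [ 0.409875 -0.28975 ]
[array([ 0.3592, -0.3625]), array([ 0.3367, -0.2365])]
(array([ 0.3583, -0.3636,  0.0026]), [np.float64(0.8), np.float64(0.8)]) (array([ 0.3365, -0.2369,  0.0032]), [np.float64(0.5), np.float64(0.5)])
```

```bash
python3 -m jog '[[[-10,-1.7,0,0],[-25,-4.3,0,0],[-40,-6.9,0,0],[-46,-7.9,0,0],[-46,-7.9,0,0],[-46,-7.9,0,0],[-46,-7.9,0,0],[-46,-7.9,0,0],[-46,-19,0,0],[-46,-19,0,0],[-46,-19,0,0],[-46,-19,0,0],[-45,-18.6,0,0],[-40,-16.5,0,0],[-27,-11.1,0,0],[-14,-5.8,0,0],[-6,-2.5,0,0],[-2,-1,0,0],[0,0,0,0]]]'
python3 - <<'E'
from h import *
o=telemetry.get_obs();R=cv2.Rodrigues(o['ee_rot'])[0]
print(o['tool_pos'],o['qpos'].round(2),np.arctan2(R[1,1],R[0,1]),(R.T@(np.array([.4097,-.289,.0565])-o['tool_pos'])*1e3).round(1))
save('wrist','w7');save('side','d3')
E
```

```text
time_s: 11.7
tool_pos: [0.4091, -0.2889, 0.261]
ee_rot: [-1.968, -2.448, 0.0]
wrist_force: [-0.1, 0.6, -3.9]
finger_gap: 0.028
[ 0.40911378 -0.28893526  0.26101998] [ 0.17  0.11  0.35  1.97 -0.04  1.07  0.75] 0.2164621218560896 [ -0.3   0.7 204.5]
```

View pics/w7.png

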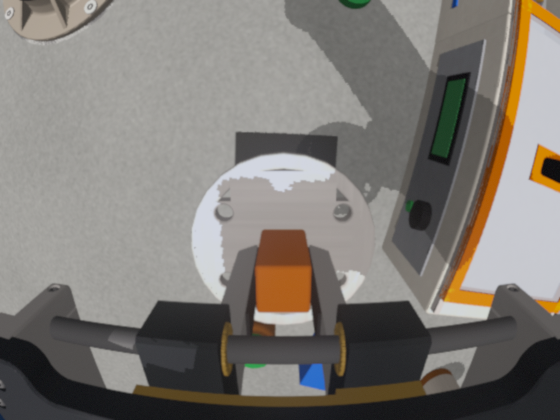

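View pics/d3.png

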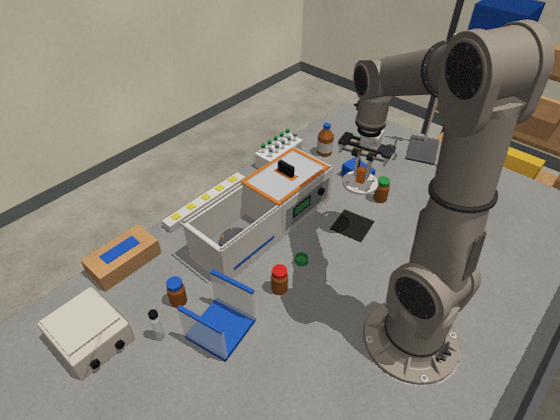

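```bash
python3 -m jog '[[[0,1,10,0],[0,0,25,0],[0,0,35,0],[0,0,38,0],[0,0,35,0],[0,0,28,0],[0,0,17,0],[0,0,8,0],[0,0,4,0],[0,0,2,0],[0,0,0,0]]]'; python3 -m jog '[[[0,0,1,0],[0,0,1,0],[0,0,1,0],[0,0,1,0]]]'
```

```text
time_s: 12.9
tool_pos: [0.4106, -0.2894, 0.06]
ee_rot: [1.968, 2.447, 0.0]
wrist_force: [-0.4, 0.7, -3.2]
finger_gap: 0.0277
time_s: 13.3
tool_pos: [0.4103, -0.2894, 0.0556]
ee_rot: [1.969, 2.448, 0.0]
wrist_force: [0.1, 0.1, -3.7]
finger_gap: 0.0275
```

```bash
python3 -m jog '[[[0,0,0.7,0],[0,0,0.7,0]]]'; python3 -m jog '[[[0,0,0.5,0]]]'
```

```text
time_s: 13.5
tool_pos: [0.4102, -0.2893, 0.0544]
ee_rot: [-1.969, -2.448, -0.0]
wrist_force: [-7.1, 4.4, 26.8]
finger_gap: 0.0276
time_s: 13.6
tool_pos: [0.4103, -0.2894, 0.0544]
ee_rot: [-1.969, -2.448, -0.001]
wrist_force: [-10.1, 7.8, 35.9]
finger_gap: 0.0279
```

```bash
python3 -m jog '[[[0,0,-0.7,0],[0,0,-0.3,0]]]'; python3 -m jog '[[[0,0,0,0],[0,0,0,0],[0,0,0,0],[0,0,0,0],[0,0,0,0],[0,0,0,0]]]' 0.6
python3 - <<'E'
from h import *
save('wrist','w8')
E
```

```text
time_s: 13.8
tool_pos: [0.4103, -0.2894, 0.0547]
ee_rot: [1.969, 2.448, 0.0]
wrist_force: [0.5, 0.1, -3.8]
finger_gap: 0.0277
time_s: 14.4
tool_pos: [0.4103, -0.2894, 0.0546]
ee_rot: [-1.969, -2.448, 0.0]
wrist_force: [0.4, 0.4, -0.0]
finger_gap: 0.0725
```

View pics/w8.png

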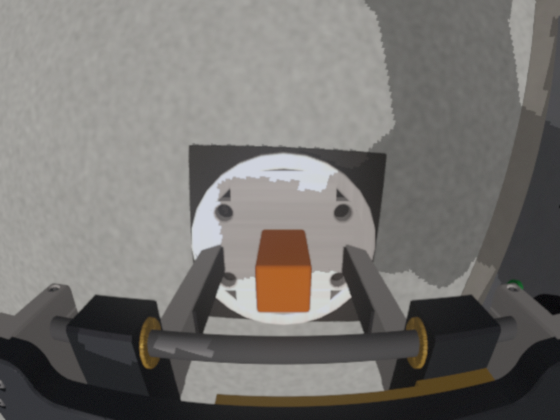

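```bash
python3 -m jog '[[[0,0,0,0.05],[0,0,0,0.12],[0,0,0,0.14],[0,0,0,0.14],[0,0,0,0.14],[0,0,0,0.14],[0,0,0,0.14],[0,0,0,0.14],[0,0,0,0.14],[0,0,0,0.14],[0,0,0,0.14],[0,0,0,0.09],[0,0,0,0.05],[0,0,0,0]]]'
python3 - <<'E'
from h import *
o=telemetry.get_obs();R=cv2.Rodrigues(o['ee_rot'])[0]
print(o['tool_pos'],o['qpos'].round(2),np.arctan2(R[1,1],R[0,1]),(R.T@(np.array([.4103,-.2894,.0546])-o['tool_pos'])*1e3).round(1))
E
```

```text
time_s: 15.85
tool_pos: [0.4103, -0.2892, 0.0545]
ee_rot: [3.123, 0.339, -0.0]
wrist_force: [0.2, -0.3, 0.7]
finger_gap: 0.075
[ 0.41031739 -0.28920433  0.05449362] [-0.08  0.49  0.7   2.16 -0.52  0.66 -0.37] -1.3546262017213253 [-0.1  0.2 -0.1]
```

```bash
python3 -m jog '[[[0,0,0,0],[0,0,0,0],[0,0,0,0],[0,0,0,0],[0,0,0,0],[0,0,0,0],[0,0,0,0],[0,0,0,0]]]' -1 45; python3 -m jog '[[[0,0,-5,0],[0,0,-20,0],[0,0,-35,0],[0,0,-40,0],[0,0,-40,0],[0,0,-35,0],[0,0,-20,0],[0,0,-10,0],[0,0,0,0]]]'
python3 - <<'E'
from h import *
o=telemetry.get_obs();R=cv2.Rodrigues(o['ee_rot'])[0]
print(o['tool_pos'],o['qpos'].round(2),np.arctan2(R[1,1],R[0,1]))
save('wrist','w9')
E
```

```text
time_s: 16.65
tool_pos: [0.4102, -0.2894, 0.0546]
ee_rot: [-3.123, -0.34, 0.0]
wrist_force: [0.4, -0.4, 0.2]
finger_gap: 0.0278
time_s: 17.55
tool_pos: [0.4105, -0.2893, 0.2602]
ee_rot: [-3.123, -0.34, -0.003]
wrist_force: [-0.2, -0.1, -5.5]
finger_gap: 0.0276
[ 0.410532   -0.28927014  0.26020562] [-0.38  0.15  0.97  1.99 -0.14  1.07 -0.7 ] -1.3536253339423627
```

View pics/w9.png

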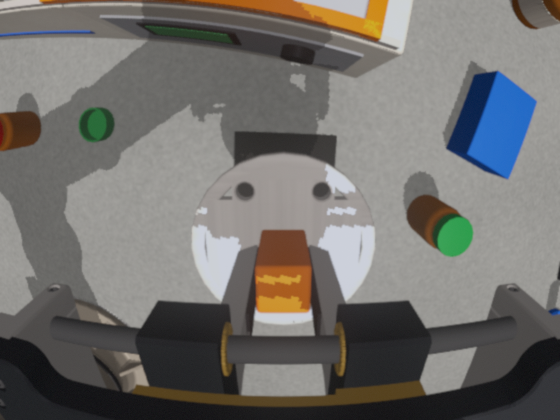

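```bash
python3 -m jog '[[[7,-6.9,0,0],[18,-17.6,0,0],[28,-27.4,0,0],[34,-33.3,0,0],[34,-33.3,0,0],[34,-33.3,0,0],[34,-33.3,0,0],[34,-33.3,0,0],[34,-33.3,0,0],[28,-27.4,0,0],[19,-18.6,0,0],[11,-10.8,0,0],[5,-4.9,0,0.034],[2.3,-2.3,0,0.034],[0,0,0,0]]]'
python3 - <<'E'
from h import *
crop('w9','w9a',(180,140,380,260),4)
o=save('wrist','w10');R=cv2.Rodrigues(o['ee_rot'])[0]
crop('w10','w10a',(180,140,380,260),4)
print(o['tool_pos'],o['qpos'].round(2),np.arctan2(R[1,1],R[0,1]),(R.T@(np.array([.6573,.0885,.12])-o['tool_pos'])*1e3).round(1))
E
```

```text
time_s: 19.1
tool_pos: [0.6568, 0.0881, 0.2583]
ee_rot: [3.132, 0.232, -0.003]
wrist_force: [-0.2, -0.1, -4.1]
finger_gap: 0.0276
[0.6568338  0.08811574 0.25832244] [-0.77  0.47  0.76  1.63 -0.35  1.18 -1.35] -1.4231207452189887 [  0.8  -0.4 138.3]
```

View pics/w10.png

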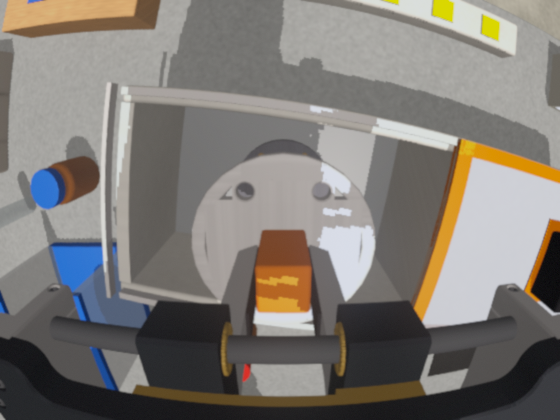

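View pics/w9a.png

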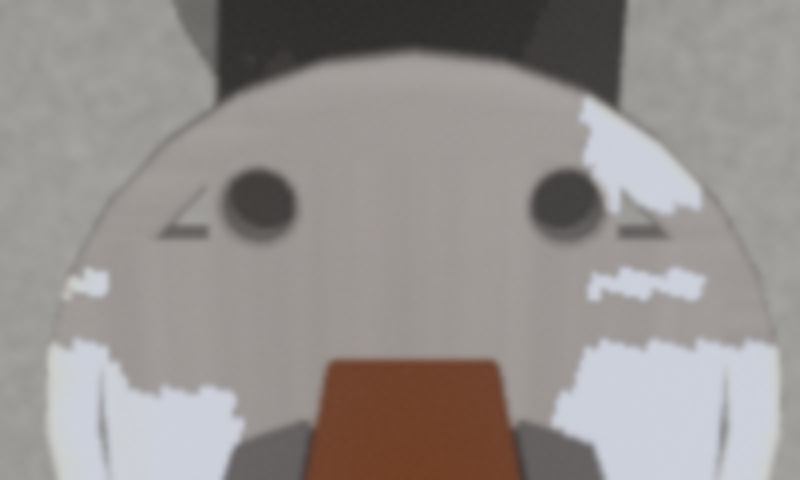

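View pics/w10a.png

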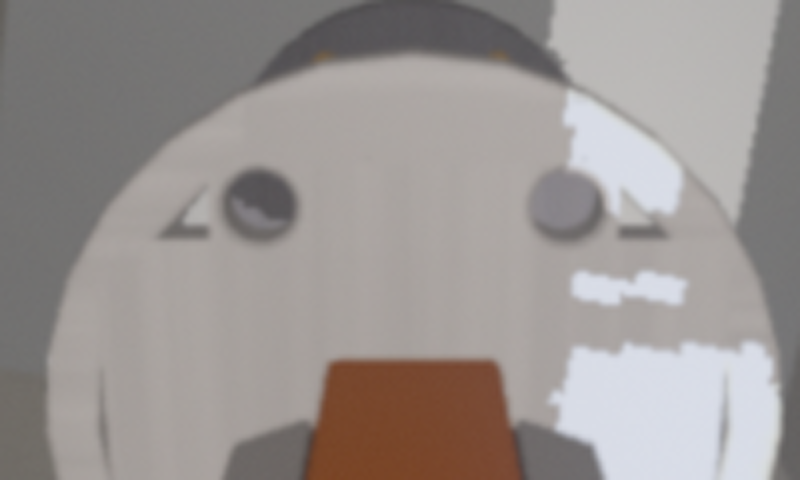

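Run:
```python
from h import *
d=np.load('pics/w10.npz');R=cv2.Rodrigues(d['er'])[0]
for zt in (.0415,):
  for u,v in((260,205),(566,205)):
    p=onz('w10',180+u/4-.4,140+v/4-.4,d['tp'][2]-zt); print(p,(R.T@(p-d['tp'])*1e3).round(1))
# test of wrist calibration: in w8 (rotor known released centred) all 4 holes
d=np.load('pics/w8.npz');R=cv2.Rodrigues(d['er'])[0]
for u,v in((225,211),(342,211),(230,279),(337,279)):
    p=onz('w8',u,v,.013); print((R.T@(p-d['tp'])*1e3).round(1))
```

```text
[0.6898 0.1171 0.2168] [ 37.  -23.8  41.4]
[0.6968 0.0701 0.2168] [37.  23.7 41.5]
[ 25.5 -38.3  41.6]
[25.5 35.9 41.6]
[-23.3 -37.9  41.6]
[-23.3  35.6  41.6]
```

Run:
```python
from h import *
a=[np.load(f'pics/{n}.npz')['im'][185:300,190:380] for n in('w6','w8')]
cv2.imwrite('pics/c68.png',cv2.resize(np.vstack(a),None,fx=3,fy=2.6*3/2.6,interpolation=cv2.INTER_CUBIC)[:690])
```

```text
(no output)
```

View pics/c68.png

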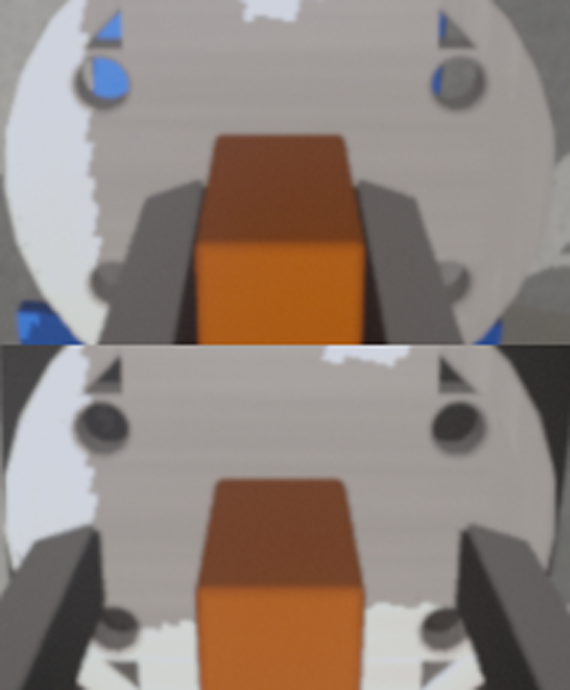

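Run:
```python
from h import *
for n in('wrist0','w2','w8','w9','w10'):
  d=np.load(f'pics/{n}.npz');print(n,d['mount'].round(4).tolist(),d['K'][0].round(2),d['K'][1,2])
for n,P in(('w10',((244.6,190.85),(321.1,190.85))),('w8',((223.7,211.7),(342.3,211.7))),('w6',((223.7,211.7),(342.3,211.7)))):
  d=np.load(f'pics/{n}.npz');R=cv2.Rodrigues(d['er'])[0]
  print(R.round(4).tolist())
  for u,v in P:
    o,r=ray(n,u,v);a=R.T@(o-d['tp']);b=R.T@r; print(((a+b*(.0415-a[2])/b[2])*1e3).round(1),(a*1e3).round(1),b.round(3))
```

```text
wrist0 [[-0.001, -0.9587, -0.2846, 0.083], [1.0, -0.0009, -0.0006, -0.0014], [0.0004, -0.2846, 0.9587, -0.1544], [0.0, 0.0, 0.0, 1.0]] [325.19   0.   282.96] 211.49700524552057
w2 [[-0.001, -0.9587, -0.2846, 0.083], [1.0, -0.0009, -0.0006, -0.0014], [0.0004, -0.2846, 0.9587, -0.1544], [0.0, 0.0, 0.0, 1.0]] [325.19   0.   282.96] 211.49700524552057
w8 [[-0.001, -0.9587, -0.2845, 0.0833], [1.0, -0.0008, -0.0007, -0.0014], [0.0004, -0.2845, 0.9587, -0.1544], [0.0, 0.0, 0.0, 1.0]] [325.19   0.   282.96] 211.49700524552057
w9 [[-0.001, -0.9586, -0.2846, 0.0817], [1.0, -0.0011, 0.0, -0.0002], [-0.0003, -0.2846, 0.9586, -0.1544], [0.0, 0.0, 0.0, 1.0]] [325.19   0.   282.96] 211.49700524552057
w10 [[-0.001, -0.9587, -0.2846, 0.0817], [1.0, -0.0011, 0.0, -0.0001], [-0.0003, -0.2846, 0.9587, -0.1544], [0.0, 0.0, 0.0, 1.0]] [325.19   0.   282.96] 211.49700524552057
[[0.9891, 0.1471, -0.0018], [0.1471, -0.9891, -0.0009], [-0.0019, 0.0006, -1.0]]
[ 37.  -23.8  41.5] [ 8.170e+01 -1.000e-01 -1.544e+02] [-0.221 -0.117  0.968]
[36.9 23.6 41.5] [ 8.170e+01 -1.000e-01 -1.544e+02] [-0.221  0.117  0.968]
[[-0.2143, 0.9768, -0.0], [0.9768, 0.2143, -0.0], [0.0, -0.0, -1.0]]
[ 25.  -39.2  41.5] [  83.3   -1.4 -154.4] [-0.28  -0.182  0.943]
[25.  36.2 41.5] [  83.3   -1.4 -154.4] [-0.281  0.181  0.943]
[[-0.2142, 0.9768, 0.0021], [0.9768, 0.2142, 0.0018], [0.0013, 0.0024, -1.0]]
[ 25.  -39.2  41.5] [  83.3   -1.4 -154.4] [-0.28  -0.182  0.943]
[25.  36.2 41.5] [  83.3   -1.4 -154.4] [-0.281  0.181  0.943]
```

```bash
python3 -m jog '[[[1.7,-0.2,8,0],[0,0,20,0],[0,0,26,0],[0,0,26,0],[0,0,24,0],[0,0,16,0],[0,0,9,0],[0,0,4,0],[0,0,2,0],[0,0,0,0],[0,0,0,0]]]'
python3 - <<'E'
from h import *
o=save('wrist','w11');R=cv2.Rodrigues(o['ee_rot'])[0]
crop('w11','w11a',(180,140,380,260),4)
print(o['tool_pos'],R[:,2],np.arctan2(R[1,1],R[0,1])+np.pi/2,(R.T@(np.array([.6585,.0886,.1015])-o['tool_pos'])*1e3).round(1))
E
```

```text
time_s: 20.25
tool_pos: [0.6593, 0.0888, 0.1254]
ee_rot: [-3.133, -0.234, -0.002]
wrist_force: [0.3, -0.2, -3.7]
finger_gap: 0.0277
[0.65927794 0.08876489 0.12535403] [ 1.04984412e-03  4.01582619e-04 -9.99999368e-01] 0.1488674928320226 [-0.8  0.1 23.9]
```

View pics/w11a.png

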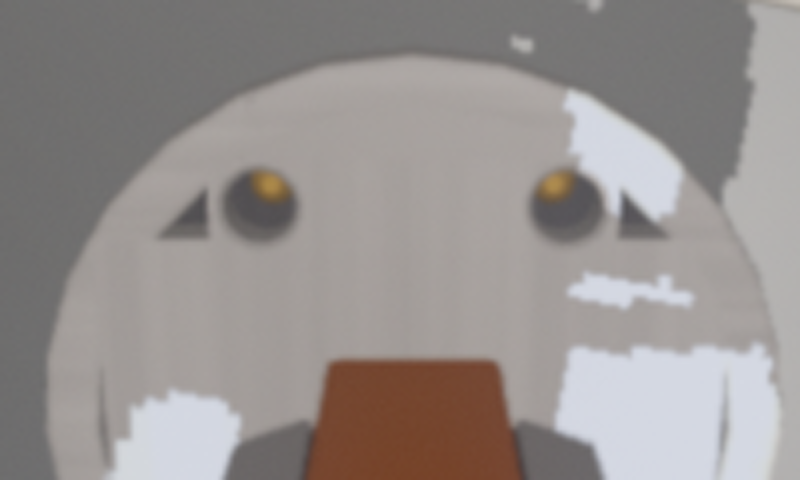

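View pics/w11.png

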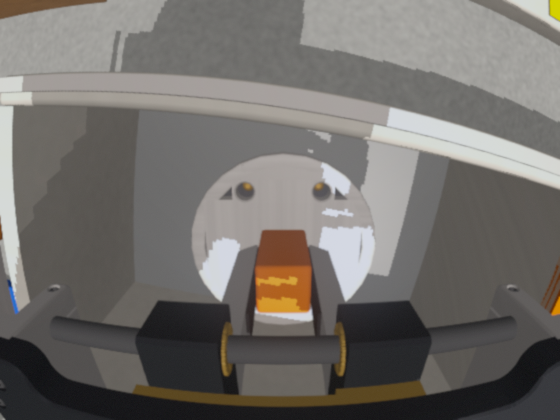

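Run:
```python
from h import *
d=np.load('pics/w11.npz');R=cv2.Rodrigues(d['er'])[0]
def t(u,v,z):
    o,r=ray('w11',180+u/4-.4,140+v/4-.4);a=R.T@(o-d['tp']);b=R.T@r;return ((a+b*(z-a[2])/b[2])*1e3).round(2)
print(d['mount'][:3,3]);h=[t(260,205,.0415),t(566,205,.0415)];print('hole',h)
for z in(.062,.063,.065):print('stud',z,t(271,185,.1254-z),t(555,185,.1254-z))
```

```text
[ 8.17175010e-02 -5.60645558e-05 -1.54355950e-01]
hole [array([ 36.96, -23.82,  41.5 ]), array([36.91, 23.63, 41.5 ])]
stud 0.062 [ 35.47 -24.47  63.4 ] [35.42 24.27 63.4 ]
stud 0.063 [ 35.68 -24.36  62.4 ] [35.63 24.16 62.4 ]
stud 0.065 [ 36.11 -24.14  60.4 ] [36.06 23.94 60.4 ]
```

```bash
python3 -m jog '[[[-0.5,0,2,0],[-0.5,0,3,0],[0,0,2,0],[0,0,1.5,0],[0,0,1,0]]]'; python3 -m jog '[[[0,0,1,0],[0,0,1,0]]]'
```

```text
time_s: 20.8
tool_pos: [0.6578, 0.0885, 0.1148]
ee_rot: [3.133, 0.233, -0.0]
wrist_force: [0.1, 0.1, -3.5]
finger_gap: 0.0277
time_s: 21.0
tool_pos: [0.6579, 0.0885, 0.113]
ee_rot: [3.133, 0.233, -0.0]
wrist_force: [1.0, -0.2, -3.9]
finger_gap: 0.0276
```

```bash
python3 -m jog '[[[0,0,1,0],[0,0,1,0]]]'; python3 -m jog '[[[0,0,1,0],[0,0,1,0]]]'
python3 - <<'E'
from h import *
o=telemetry.get_obs();print(o['wrist_force'],o['torque'],o['tool_pos'])
save('wrist','w12'); crop('w12','w12a',(180,140,380,260),4)
E
```

```text
time_s: 21.2
tool_pos: [0.6579, 0.0885, 0.111]
ee_rot: [-3.133, -0.233, 0.0]
wrist_force: [-0.0, -0.9, -4.1]
finger_gap: 0.0274
time_s: 21.4
tool_pos: [0.6579, 0.0885, 0.109]
ee_rot: [-3.133, -0.233, 0.0]
wrist_force: [0.1, -0.1, -4.3]
finger_gap: 0.0279
[ 0.07910544 -0.14814235 -4.30396815] [0.05351956 0.10961548 0.01952898] [0.65786672 0.088529   0.10898554]
```

View pics/w12a.png

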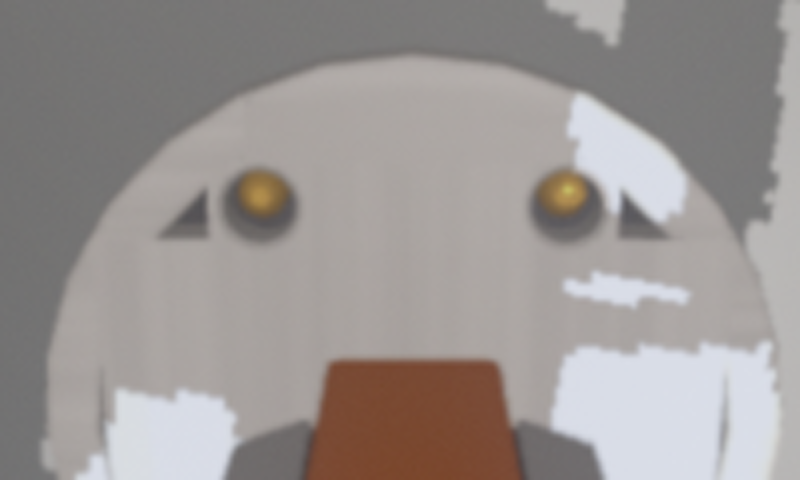

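```bash
python3 -m jog '[[[0,0,1.5,0],[0,0,1.5,0]]]'; python3 -m jog '[[[0,0,1.5,0],[0,0,1.5,0]]]';  python3 -m jog '[[[0,0,0.5,0]]]'
```

```text
time_s: 21.65
tool_pos: [0.6579, 0.0886, 0.106]
ee_rot: [-3.133, -0.234, -0.0]
wrist_force: [0.4, 0.2, -3.1]
finger_gap: 0.0279
time_s: 21.85
tool_pos: [0.6578, 0.0886, 0.1029]
ee_rot: [-3.133, -0.234, 0.0]
wrist_force: [0.2, 0.1, -3.6]
finger_gap: 0.0275
time_s: 21.95
tool_pos: [0.6578, 0.0885, 0.1024]
ee_rot: [-3.133, -0.233, 0.0]
wrist_force: [0.1, -0.2, -4.8]
finger_gap: 0.0277
```

```bash
python3 -m jog '[[[0,0,0.5,0]]]'; python3 -m jog '[[[0,0,0.3,0]]]';  python3 -m jog '[[[0,0,0.2,0]]]'
```

```text
time_s: 22.05
tool_pos: [0.6579, 0.0885, 0.102]
ee_rot: [-3.133, -0.233, 0.0]
wrist_force: [0.0, 0.3, -3.8]
finger_gap: 0.0277
time_s: 22.15
tool_pos: [0.6579, 0.0885, 0.1017]
ee_rot: [3.133, 0.233, -0.0]
wrist_force: [-0.7, -0.0, -3.7]
finger_gap: 0.0278
time_s: 22.25
tool_pos: [0.6579, 0.0885, 0.1017]
ee_rot: [-3.133, -0.233, -0.0]
wrist_force: [-1.1, -0.3, -0.1]
finger_gap: 0.0276
```

```bash
python3 -m jog '[[[0,0,0,0],[0,0,0,0],[0,0,0,0],[0,0,0,0],[0,0,0,0]]]' 0.6; python3 -m jog '[[[0,0,-10,0],[0,0,-25,0],[0,0,-40,0],[0,0,-45,0],[0,0,-40,0],[0,0,-25,0],[0,0,-10,0],[0,0,0,0]]]'
python3 - <<'E'
from h import *
o=save('wrist','w13');save('scene','s3');crop('s3','s3a',(250,210,370,300),6)
E
```

```text
time_s: 22.75
tool_pos: [0.6579, 0.0885, 0.1017]
ee_rot: [-3.133, -0.233, -0.0]
wrist_force: [-0.2, 0.2, -0.6]
finger_gap: 0.0642
time_s: 23.55
tool_pos: [0.6582, 0.0885, 0.298]
ee_rot: [-3.132, -0.233, -0.003]
wrist_force: [0.6, -0.6, 0.0]
finger_gap: 0.075
```

View pics/w13.png

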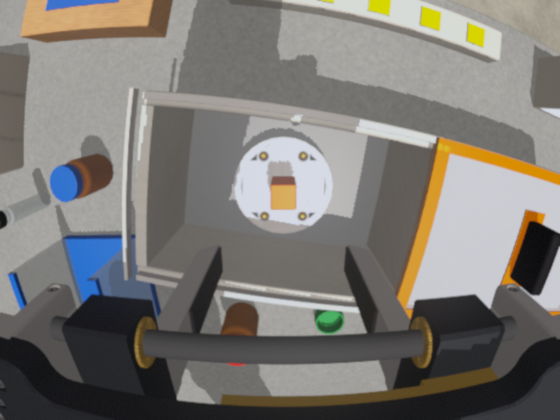

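View pics/s3a.png

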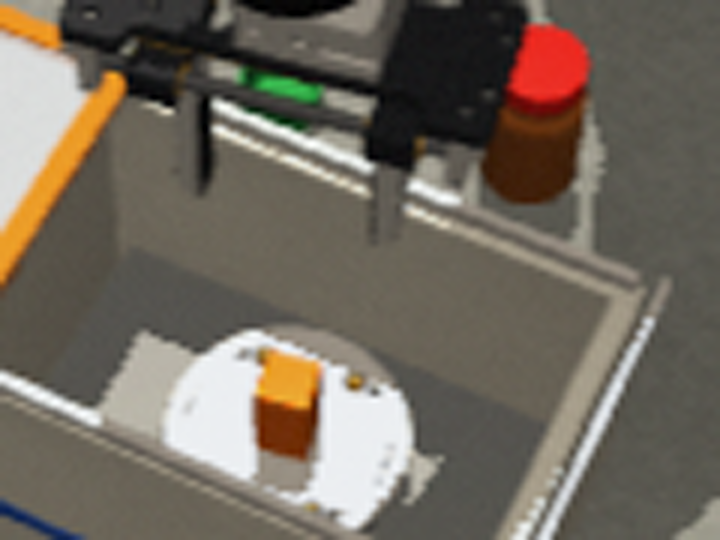

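```bash
python3 -m jog '[[[0,0,0,0.07],[0,10,0,0.077],[0,25,0,0],[0,38,0,0],[0,44,0,0],[0,44,0,0],[0,42,0,0],[0,33,0,0],[0,20,0,0],[0,10,0,0],[0,3,0,0],[0,0,0,0]]]'
python3 - <<'E'
from h import *
o=save('wrist','w14');R=cv2.Rodrigues(o['ee_rot'])[0]
print(o['tool_pos'],np.arctan2(R[1,1],R[0,1])+np.pi/2,(R.T@(np.array([.6587,-.1815,.2245])-o['tool_pos'])*1e3).round(1))
T=lambda n,u,v:(n,u,v)
print(tri(('w13',283.5,194.5),('s3',250+289/6-.4,210+368/6-.4)))
E
```

```text
time_s: 24.85
tool_pos: [0.6591, -0.1797, 0.2958]
ee_rot: [-3.141, -0.003, 0.002]
wrist_force: [0.6, 0.5, 0.3]
finger_gap: 0.0751
[ 0.65913701 -0.17967714  0.29583251] 0.0021890142251792533 [-0.4  1.8 71.3]
(array([0.6627, 0.09  , 0.134 ]), [np.float64(1.4), np.float64(1.4)])
```

View pics/w14.png

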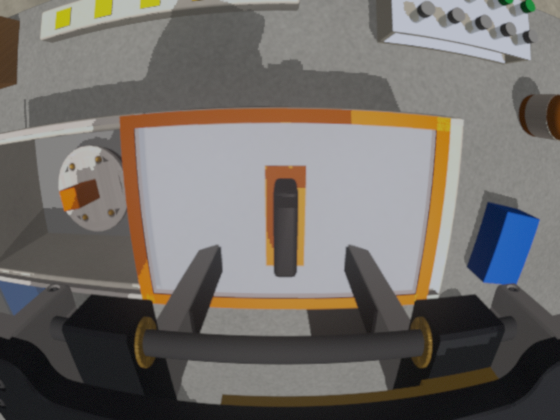

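Run:
```python
from h import *
f=lambda p:((p[0]-250+.4)*6,(p[1]-210+.4)*6)
for z in(.115,.125):
  print(z,proj('w13',[.6573,.0885,z]),f(proj('s3',[.6587,.0885,z])))
crop('w13','w13a',(225,130,345,240),6.5);crop('s3','s3b',(270,255,330,300),12)
```

```text
0.115 [282.9 196.1] (np.float64(286.79999999999984), np.float64(379.79999999999984))
0.125 [282.9 198.4] (np.float64(286.79999999999984), np.float64(370.20000000000005))
```

View pics/w13a.png

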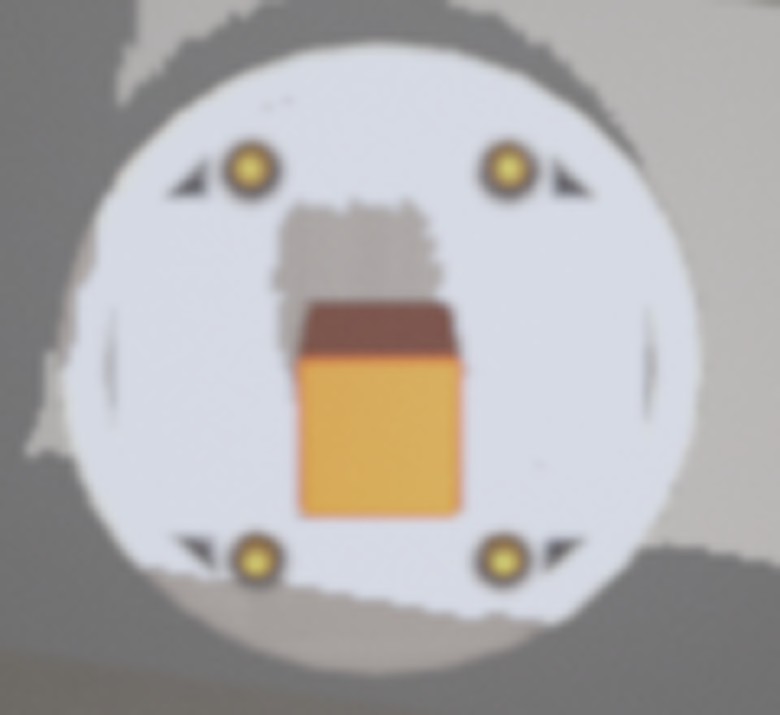

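View pics/s3b.png

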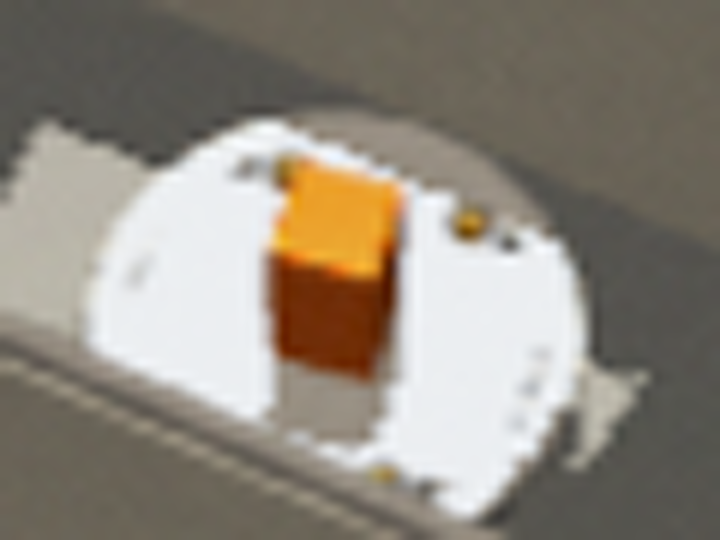

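```bash
python3 -m jog '[[[0,2,8,0],[0,0,18,0],[0,0,20,0],[0,0,14,0],[0,0,8,0],[0,0,3,0],[0,0,0,0]]]'; python3 -m jog '[[[0,0,0,0],[0,0,0,0],[0,0,0,0],[0,0,0,0],[0,0,0,0],[0,0,0,0],[0,0,0,0],[0,0,0,0],[0,0,0,0]]]' -1 20
```

```text
time_s: 25.6
tool_pos: [0.6592, -0.1824, 0.2256]
ee_rot: [3.142, 0.003, -0.0]
wrist_force: [-0.2, 0.3, 0.3]
finger_gap: 0.0755
time_s: 26.5
tool_pos: [0.6592, -0.1813, 0.2255]
ee_rot: [-3.14, -0.004, 0.001]
wrist_force: [-2.6, 6.0, 3.2]
finger_gap: 0.0177
```

Gripped. Slide shut: 0.27 m along +y (tool −y).

```bash
python3 -m jog '[[[0,-5,0,0],[0,-12,0,0],[0,-22,0,0],[0,-28,0,0],[0,-30,0,0],[0,-30,0,0],[0,-30,0,0],[0,-30,0,0],[0,-28,0,0],[0,-22,0,0],[0,-12,0,0],[0,-6,0,0],[0,-3,0,0],[0,0,0,0]]]'; python3 -m jog '[[[0,-3,0,0],[0,-2,0,0],[0,-2,0,0]]]'
```

```text
time_s: 27.9
tool_pos: [0.6595, 0.0765, 0.2256]
ee_rot: [3.141, 0.004, 0.003]
wrist_force: [7.8, 2.1, -5.6]
finger_gap: 0.0179
time_s: 28.2
tool_pos: [0.6595, 0.0823, 0.2256]
ee_rot: [3.141, 0.002, 0.003]
wrist_force: [9.2, -2.7, -6.9]
finger_gap: 0.018
```

```bash
python3 -m jog '[[[0,-2,0,0],[0,-2,0,0],[0,-1,0,0]]]'; python3 -m jog '[[[0,-1,0,0],[0,-1,0,0]]]'; python3 -m jog '[[[0,-1,0,0],[0,-1,0,0]]]'
```

```text
time_s: 28.5
tool_pos: [0.6595, 0.0874, 0.2256]
ee_rot: [3.141, 0.002, 0.003]
wrist_force: [9.5, -2.3, -6.4]
finger_gap: 0.0175
time_s: 28.7
tool_pos: [0.6595, 0.0888, 0.2256]
ee_rot: [3.14, 0.002, 0.003]
wrist_force: [9.6, -7.2, -6.5]
finger_gap: 0.0178
time_s: 28.9
tool_pos: [0.6595, 0.0889, 0.2256]
ee_rot: [3.138, -0.001, 0.003]
wrist_force: [10.1, -15.5, -7.8]
finger_gap: 0.0182
```

```bash
python3 -m jog '[[[0,1,0,0]]]'; python3 -m jog '[[[0,0,0,0],[0,0,0,0],[0,0,0,0],[0,0,0,0],[0,0,-10,0],[0,0,-25,0],[0,0,-40,0],[0,0,-25,0],[-20,15,0,0],[-30,35,0,0],[-40,40,0,0],[-20,35,0,0],[0,15,0,0],[0,0,0,0]]]' 0.6
python3 - <<'E'
from h import *
save('wrist','w15');save('scene','s4');save('side','d4')
crop('s4','s4a',(145,170,365,340),3.6)
E
```

```text
time_s: 29.0
tool_pos: [0.6595, 0.0888, 0.2256]
ee_rot: [3.139, -0.0, 0.003]
wrist_force: [9.2, -4.5, -7.9]
finger_gap: 0.0177
time_s: 30.4
tool_pos: [0.5531, -0.0473, 0.3268]
ee_rot: [-3.14, 0.002, -0.003]
wrist_force: [0.3, 0.2, 0.6]
finger_gap: 0.0756
```

View pics/s4a.png

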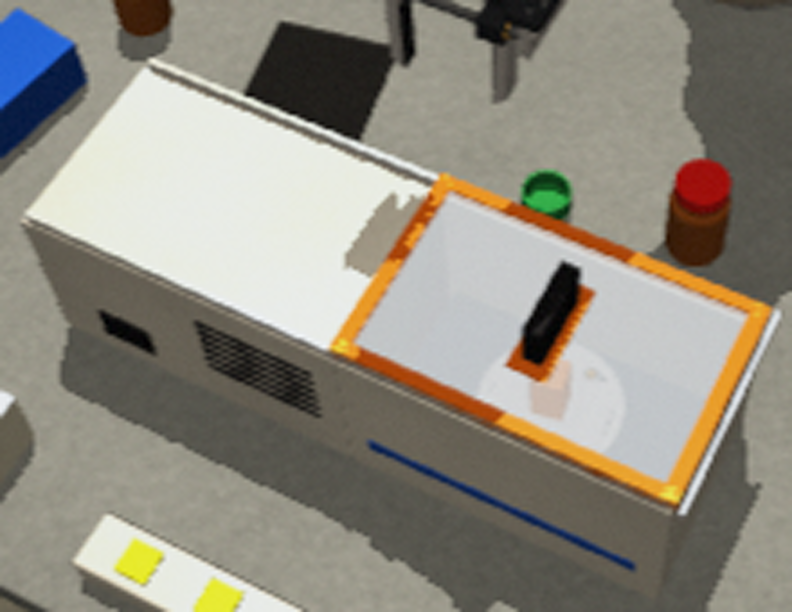

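View pics/d4.png

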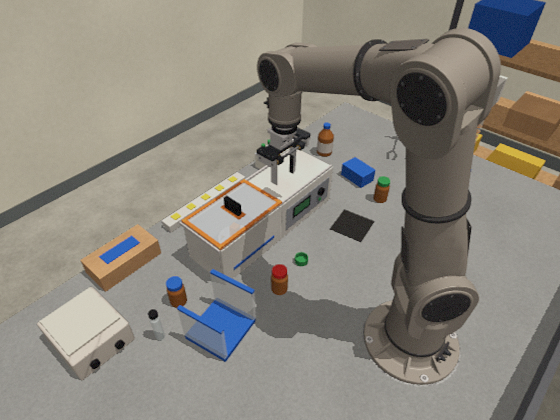

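View pics/w15.png

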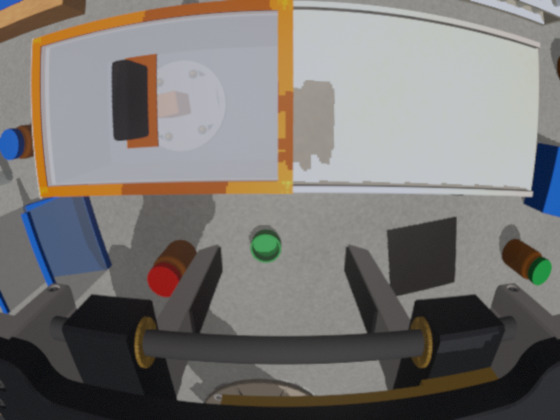

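Run:
```python
from h import *
print(telemetry.get_obs()['wrist_force'].round(1)); print(job.hand_in())
```

```text
[-0.4  0.4  0.3]
the job is handed in; nothing more can be done
None
```

The rotor is fitted on the hub, the guard is shut, and I handed the job in at about 30.5 s of the 72 s allowed. I slid the guard open to its stop and took the rotor along the channel. I set it on the mat and regripped it a quarter turn round. I then turned it to the hub angle, 0.149 rad by sight, lowered it over the studs, and slid the guard shut to its stop.

**Last checks**
- **Fit:** The rotor touched down with no side force beyond about 1 N, at the height that puts its underside 50 mm up. A close-up after release shows all four studs centred in their holes. The post top lines up with where it should be in both camera views.
- **Guard:** The handle stopped at y = 0.089, which is where the shut position should be, and the pictures show the panel against the end of the chamber.
- **Surroundings:** The jars, the cap and the other things on the bench look unmoved, and the wrist force is near zero with the arm clear of everything.

**Disagreements along the way**
- The wrist camera's reported mount carried a world offset of about 1.4 mm in x. I corrected for it before the fit.
- My first triangulation put the post top 19 mm too high, from a badly placed pixel in a weak view pair. Checking by projection settled it at 115 mm, as expected.
- Setting the rotor on the mat pressed briefly to about 36 N through the fingers. The wrist force limit is 120 N.

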